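# Latch the loaded draw clamp

### The job

Two identical draw clamps stand on the table with their latches open; one has an aluminium square bar lying in it, the other is empty. On the clamp with the bar, swing the wire loop over and hook it onto the keeper of the sliding jaw, then push the lever over past its toggle point until it lies flat, so that the jaw stays drawn up and the bar is held. Do not close the empty clamp.

Things in the scene. Friction and masses are not known exactly. Their poses are not given: they have to be found in the camera images.
- clamp: The draw clamp with the bar in it, fixed to the table; the two clamps may swap places and are turned. Steel bed 210 x 76 x 8 mm with lever bracket, fence and sliding jaw. Origin: on the table under the lever's pivot; its x runs along the bed from lever to jaw (bed x = -85 to 125 mm), z up. All parts are centred on y = 0. The pivot P is at x 0, z 62 mm.
- clamp_lever (a joint): Lever angle a, rad, about P: 0 = closed, lying flat to the clamp's -x; 1.57 = upright; starts 2.0 to 2.2, leaning to the jaw, and stays where left while the loop is slack. Lever 80 mm long from P; black grip over its last 46 mm, 20 wide, 12 thick. Toggle point with the loop hooked: a about 0.33. Needs under 5 N at its end.
- clamp_crossbar (a point): Middle of the loop's crossbar (6 mm round, along y) with a finger tab 20 long, 22 wide beyond it. Loop: wires at y -20 and 20, 98 mm long, hinged on the lever at x = -20 cos(a-0.242), z = 62 + 20 sin(a-0.242) mm. It straddles the lever, swings freely, starts just past upright, leaning from the jaw on a stop, tab up to 200 mm high; pushed to the jaw side it falls onto the jaw.
- clamp_jaw (a joint): Jaw travel towards the lever, m: 0 = open (sprung), about 0.009 latched. At 0, its top is at z 52, x 74 to 118 mm; on it the keeper, a hook 20 wide at x 77 to 90, up to z 65, open to +x under a lip (x 85 to 90, 9 mm over the jaw top). From the lever's start the fallen crossbar lies beyond it at x 97 to 104; closing the lever draws it under the lip, then pulls the jaw.
- bar: Aluminium square bar 25 x 160 x 25 mm, loose, already in place across the clamp's bed between the fence (face at x 28 mm in the clamp's frame) and the jaw's rubber pad. Origin at the centre of its underside, y along it. Its top is at z 33 mm, well under the loop; it need not be touched.
- spare_lever (a joint): Lever angle of the other, empty clamp, same sense; that lever is to stay open. (On the other side, mind the orange machine's handle bar: it stands up to z = 0.31 m at world y below 0.06 m.)

How it is judged:
By the outcome, as a careful person would: the job done as asked, in the order asked, and still so for the second after the job is handed in, with the robot touching nothing.
It also fails if it takes over 42 s, if anything falls off the work surface, if the arm or the gripper's body presses on something with over 40 N, if the wrist force passes 120 N, or if a joint passes its speed limit or range.

### The arm

A 7-joint arm with a two-finger parallel gripper is mounted at the origin on a cart in front of the work surface, level with it; the furniture and walls round the work are solid. World frame = base frame: x ahead of the robot, y to its left, z up, the work surface at z = 0. Lengths are in m, angles in rad, forces in N, time in s.
With the tool pointing down it reaches from about 0.35 to 0.9 m from the base axis. Payload 8.1 kg.
Tool frame: the origin (TCP) lies between the finger pads; the fingertips stand 17 mm ahead of it and the grasp point (between the pads) lies 2 mm behind it; z points along the fingers, y is the line along which they close (so a half turn about z gives the same grasp; the last joint's range is limited). The gripper opens to 92 mm and grips with 3 to 60 N. Pads are 19 mm wide; open, the fingers measure 130 mm over their backs; the gripper's body (75 mm by 190 mm) begins 47 mm behind the grasp point.
Start: joints at [-1.381, 0.434, 0.025, 1.573, -0.012, 1.134, -0.075], TCP at [0.18, 0.598, 0.221] pointing down, gripper open.
Joint ranges: [-2.62, 2.62], [-0.44, 2.09], [-1.27, 1.32], [0.08, 2.57], [-1.32, 4.46], [0.12, 2], [-2.74, 2.74]. Speed limits (rad/s): [2.22, 2.22, 3.01, 3.01, 3.14, 3.14, 3.14].

### API

Orientations are given as a rotation vector (axis times angle).
In Python, from cell import observe, get_image, calibration, sign_off, look_for, regions_of, landmark_of gives the robot as it stands.
- The arm moves only by the tool jog_arm, never from a script. Its argument "plan" is a list of rows, each an object with "offset": the shift along the tool's x, y, z normalised to -1 to 1, where 1 is 0.15 m, a list of three; "twist": the turn, a rotation vector about the tool's x, y, z normalised to -1 to 1, where 1 is 2 pi rad, a list of three; "fingers": the gripper command: -1 is shut, 1 is fully open, values between are in proportion. In form: [{"offset": [x, y, z], "twist": [ax, ay, az], "fingers": fingers}, ...]. A call has 1 to 20 rows; each row is the pose to reach, as a shift and turn from the pose commanded when the call began, along the tool's axes at that moment, turning the shorter way round; what a row does not reach only later rows make up. A row lasts 1/8 s, in which the tool goes at most 62.5 mm and 10.7 degrees, less where a joint would pass 70% of its speed; a pose out of reach is approached as far as the arm can. A call with a number of a shift or a turn outside -1 to 1 is refused whole. A call with a gripper value outside its range is refused whole. The fingers move at their own pace and stop on an object; "newtons" is the grip in N (left out, the last holds). Time passes only in rows, so rows that repeat a pose let the fingers close. It gives the time, the measured TCP pose, the force, the opening and the grip force at its end, in the units of the state.
- observe(): the state, without advancing time (a new reading comes with each control period).
- get_image(name): name is "scene" or "side" or "wrist"; returns the picture (384x512x3 uint8, red, green, blue); there is no depth.
- calibration(name): a dict with "fov_y" (degrees; the focal length in pixels is half the picture's height over the tangent of half this angle, whatever the lens; pixels are square), "cx", "cy" (the principal point, pixels), "k1" (the pictures are not rectified: a ray, as slopes to the right and down, at radius r is drawn at 1 + k1 r^2 times it, then the intrinsics apply), "position" and "attitude" of the camera in the world. Camera axes: x right, y down, z forward; pixel columns grow to the right and rows downward; lengths in m; the calibration is good to about 2 mm. A picture is of the moment at which its call begins: read the wrist's pose just before it. calibration takes no time and is no camera call; for the wrist camera it gives the pose at the moment of the call.
- sign_off(): hands the job in; it is judged then, once.
Trained networks look in the newest picture that a camera, given by its name, has taken for a name from the list of things; names that differ only in an ending like _2 or _b are one class to them, and where a whole thing is asked for, a point or a joint stands for the part that bears it (a point fixed in the world has none). Each returns a list of dicts, best first, with "conf" (0 to 1); they miss things now and then, are a little off and sometimes report something else, mostly with a low value. They report only what shows in the picture. A call takes as long as a camera call.
- look_for(thing, camera): "box" ([left, top, width, height] as shares, 0 to 1, of the picture: columns of its width, rows of its height, round what is visible of it).
- regions_of(thing, camera): "region" (384x512 bool, what is visible of it) and "box" ([left, top, width, height] as shares, 0 to 1, of the picture: columns of its width, rows of its height, round what is visible of it).
- landmark_of(thing, camera): "at" ([row, column] as shares, 0 to 1, of the picture: columns of its width, rows of its height: a listed point, or the origin of a listed thing).
The state is a dict: "clock": time; "joints": joint angles; "dq": joint speeds; "joint_efforts": joint torques, N m; "position": TCP position; "ee_rot": TCP orientation; "force": force on the tool from outside, world axes, zero at the start; "ft_torque": the same for the moment, N m; "width": opening from 0.0 (shut) to 1.0 (fully open); "gripper_force": force on a finger pad.
Only numpy, scipy, OpenCV 4.12 (cv2) and the standard library are available. Lean on these libraries where they do the work, as an engineer would, in place of code of your own. Each camera call takes 0.05 s, during which the arm holds its last target. There are 200 camera calls.

## Working session

There is one attempt and no reset: what is moved stays moved. The work goes in short steps, Python scripts to look and compute and a tool call to move; the robot and the scene stay as the last step left them, time stands still between calls to the robot, and variables do not carry over. Pictures are saved under pics/ and viewed, at most 10 in all, crops included, and the job is handed in when it is done.

Besides the shell and the picture viewer there is one more tool, called after "Request:" by a JSON object that holds its "fn" and its "kwargs". jog_arm: Moves the arm, as the interface text tells. Scaled input: -1 to 1 covers 0.15 m each way for a shift and 2 pi rad each way for a turn. Its arguments: {"type":"object","properties":{"plan":{"type":"array","items":{"type":"object","properties":{"offset":{"type":"array","items":{"type":"number","minimum":-1,"maximum":1}},"twist":{"type":"array","items":{"type":"number","minimum":-1,"maximum":1}},"fingers":{"type":"number"}}}},"newtons":{"type":"number"}},"required":["plan"]}

```bash
mkdir -p pics
python3 - <<'E'
from cell import *
import cv2,numpy as np
s=observe();print(s['clock'],s['position'],s['ee_rot'])
ims=[]
for c in ['scene','side']:
    im=get_image(c);k=calibration(c);print(c,k)
    for t in ['clamp','clamp_lever','clamp_crossbar','clamp_jaw','bar','spare_lever']:
        for f in ([landmark_of,look_for]):
            r=f(t,c);print(t,f.__name__,[(round(d['conf'],2),np.round(np.array(d.get('at',d.get('box')))*( [384,512] if 'at' in d else [512,384,512,384])).astype(int).tolist()) for d in r[:3]])
    cv2.imwrite(f'pics/{c}0.png',cv2.resize(im[:,:,::-1],(800,600)))
E
```

```text
0.0 [0.18029778 0.59787673 0.22061668] [-4.58362836e-01 -3.10789463e+00  2.53927670e-03]
scene {'fov_y': 44.684469758306605, 'cx': 252.5365786943801, 'cy': 187.46735985977216, 'k1': 0.0363073732349178, 'position': array([-0.01112667, -0.19239149,  0.55820289]), 'attitude': array([-2.00599428,  0.95704136, -0.48472299])}
clamp call [(0.61, [256, 228])]
clamp call [(0.8, [169, 156, 113, 135]), (0.4, [177, 197, 37, 37])]Traceback (most recent call last):
  File "<stdin>", line 9, in <module>
ValueError: it knows: bar, clamp, clamp_crossbar
```

Run:
```python
from cell import *
import cv2,numpy as np
for c in ['scene','side']:
    im=get_image(c);k=calibration(c);
    if c=='side':print(c,k)
    for t in ['clamp','clamp_crossbar','bar']:
        r=landmark_of(t,c);print(c,t,[(round(d['conf'],2),np.round(np.array(d['at'])*[384,512],1).tolist()) for d in r[:3]])
    cv2.imwrite(f'pics/{c}0.png',cv2.resize(im[:,:,::-1],(800,600)))
print(observe()['clock'])
```

```text
scene clamp [(0.73, [252.4, 228.1])]
scene clamp_crossbar [(0.84, [165.6, 228.4])]
scene bar [(0.8, [238.7, 217.5])]
side {'fov_y': 47.55961304998576, 'cx': 252.71557327870607, 'cy': 190.4362381075117, 'k1': -0.14585002703210542, 'position': array([0.20103382, 0.87302397, 0.53190374]), 'attitude': array([-0.61298798,  2.49038099, -1.39328736])}
side clamp [(0.6, [239.3, 297.5])]
side clamp_crossbar [(0.78, [157.6, 308.6])]
side bar [(0.66, [249.3, 287.9])]
0.55
```

View pics/scene0.png

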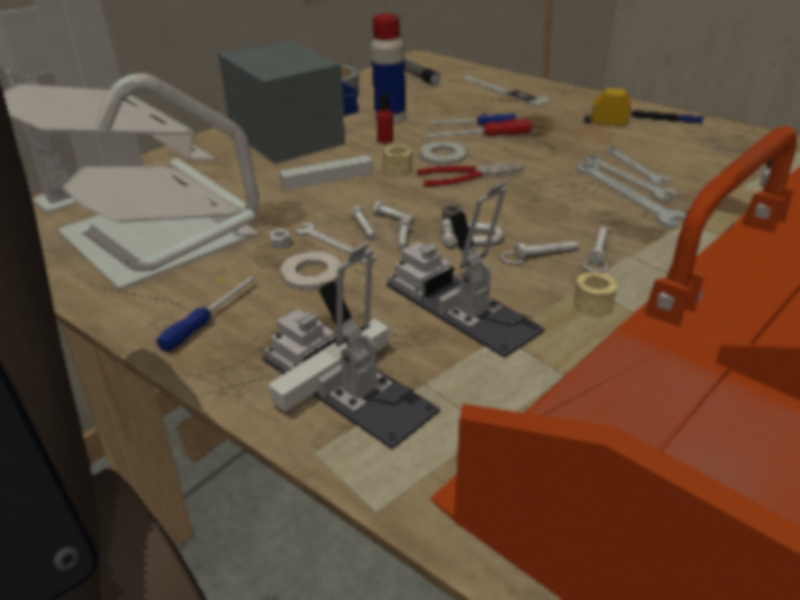

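View pics/side0.png

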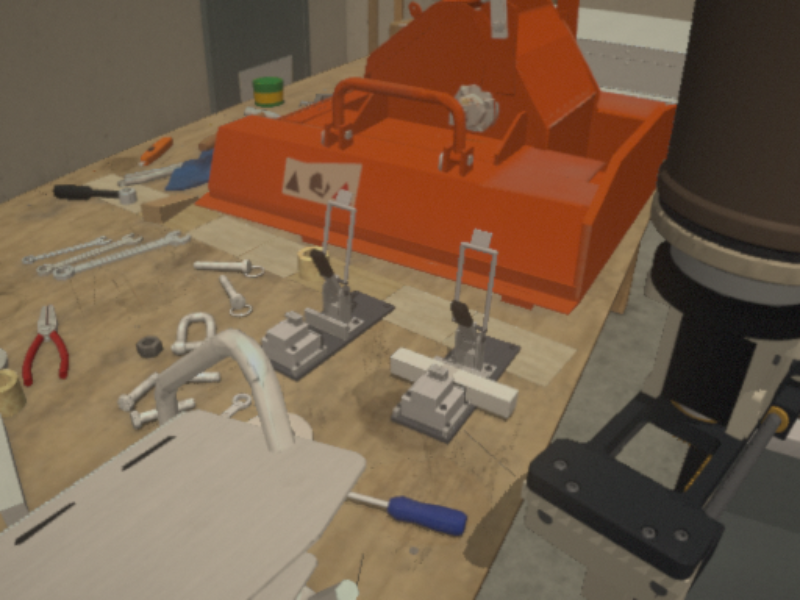

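```bash
cat > h.py <<'E'
import numpy as np
from cell import *
from scipy.optimize import least_squares
from scipy.spatial.transform import Rotation as R
def proj(p,k):
    q=R.from_rotvec(k['attitude']).inv().apply(np.atleast_2d(p)-k['position'])
    s=q[:,:2]/q[:,2:]; r2=(s**2).sum(1,keepdims=True)
    f=192/np.tan(np.radians(k['fov_y']/2))
    return s*(1+k['k1']*r2)*f+[k['cx'],k['cy']]
def c2w(p,v): # clamp pts -> world, v=x,y,yaw
    return R.from_euler('z',v[2]).apply(np.atleast_2d(p))+[v[0],v[1],0]
E
python3 - <<'E'
from h import *
S,D=calibration('scene'),calibration('side')
# crossbar and origins triangulated
def tri(a,b): 
    r=least_squares(lambda p:np.r_[proj(p,S)[0]-a,proj(p,D)[0]-b],[.4,.3,.1]);return r.x,r.cost
cb=tri([228.4,165.6],[308.6,157.6]);print('cb',cb)
print('bar',tri([217.5,238.7],[287.9,249.3]),'clamp',tri([228.1,252.4],[297.5,239.3]))
m=.64
P=np.array([[-85,38,8],[-85,-38,8],[125,38,8]])/1e3; a=np.array([[390,440],[438,408],[265,352]])*m
Q=np.array([[125,38,8],[125,-38,8],[-85,38,8]])/1e3; b=np.array([[447,434],[393,415],[520,345]])*m
f=lambda v:np.r_[(proj(c2w(P,v),S)-a).ravel(),(proj(c2w(Q,v),D)-b).ravel(),(proj(c2w([0,0,0],v),S)-[228.1,252.4]).ravel()/2,(proj(c2w([0,0,0],v),D)-[297.5,239.3]).ravel()/2]
r=least_squares(f,[.4,.3,1.5]);v=r.x;print('pose',v,np.round(r.fun,1))
print('cb in clamp',R.from_euler('z',-v[2]).apply(cb[0]-[v[0],v[1],0]))
s=observe();print(R.from_rotvec(s['ee_rot']).as_matrix().round(3))
E
```

```text
cb (array([0.42551802, 0.21870417, 0.18011708]), np.float64(0.5783667205048993))
bar (array([0.43580539, 0.26441343, 0.00161461]), np.float64(0.820474256232103)) clamp (array([ 0.42737966,  0.22818307, -0.0005841 ]), np.float64(1.8987919650857927))
pose [0.42856383 0.22576489 1.49433741] [ 0.7  3.2  1.4 -0.9 -1.5  1.5 -0.4  3.  -3.1 -0.4  0.6 -0.   1.2 -0.5
  0.5  0. ]
cb in clamp [-0.00727274  0.00249758  0.18011708]
[[-0.957  0.289  0.   ]
 [ 0.289  0.957  0.   ]
 [-0.     0.    -1.   ]]
```

Run:
```python
from h import *
S,D=calibration('scene'),calibration('side')
r=least_squares(lambda p:np.r_[proj(p,S)[0]-np.array([495,188])*.64,proj(p,D)[0]-np.array([342,203])*.64],[.5,.2,.2]);print('spare cb',r.x,r.cost)
s=observe();T=R.from_rotvec(s['ee_rot']);W=calibration('wrist')
print('cam in tool',T.inv().apply(W['position']-s['position']))
v=[.4285,.2258,1.494]
Y=c2w([0,1,0],v)[0]-[v[0],v[1],0];Y[2]=0
for sg in (1,-1):
    y=sg*Y; M=np.c_[np.cross(y,[0,0,-1]),y,[0,0,-1]]
    print(sg,M.round(2).tolist(),'twist/2pi',(T.inv()*R.from_matrix(M)).as_rotvec()/2/np.pi)
def off(px,tipz,py=0):
    w=c2w([px,py,tipz+.017],v)[0]; return w.round(3),(T.inv().apply(w-s['position'])/.15).round(3)
for p in [(-.045,.3),(-.045,.165)]: print(p,off(*p))
```

```text
spare cb [0.62729588 0.19194554 0.18243041] 2.7066072041971467
cam in tool [ 0.07847808  0.00046439 -0.16252521]
1 [[-0.08, -1.0, 0.0], [-1.0, 0.08, 0.0], [-0.0, 0.0, -1.0]] twist/2pi [ 1.27290909e-06  6.11762938e-06 -2.84392877e-01]
-1 [[0.08, 1.0, 0.0], [1.0, -0.08, 0.0], [0.0, -0.0, -1.0]] twist/2pi [ 5.76655293e-06 -1.19985981e-06  2.15607123e-01]
(-0.045, 0.3) (array([0.425, 0.181, 0.317]), array([-2.365, -2.194, -0.637]))
(-0.045, 0.165) (array([0.425, 0.181, 0.182]), array([-2.365, -2.194,  0.263]))
```

Request:
{"fn": "jog_arm", "kwargs": {"plan": [{"offset":[0,0,-0.4],"twist":[0,0,0],"fingers":-1},{"offset":[0,0,-0.8],"twist":[0,0,0.02],"fingers":-1},{"offset":[-0.2,-0.2,-0.8],"twist":[0,0,0.05],"fingers":-1},{"offset":[-0.4,-0.4,-0.8],"twist":[0,0,0.08],"fingers":-1},{"offset":[-0.6,-0.6,-0.8],"twist":[0,0,0.11],"fingers":-1},{"offset":[-0.8,-0.8,-0.8],"twist":[0,0,0.14],"fingers":-1},{"offset":[-1,-1,-0.8],"twist":[0,0,0.17],"fingers":-1},{"offset":[-1,-1,-0.8],"twist":[0,0,0.2],"fingers":-1},{"offset":[-1,-1,-0.8],"twist":[0,0,0.2156],"fingers":-1},{"offset":[-1,-1,-0.8],"twist":[0,0,0.2156],"fingers":-1}]}}

```text
clock: 1.8
position: [0.2807, 0.4114, 0.3416]
ee_rot: [-2.304, -2.135, -0.0]
force: [-0.1, -0.6, 0.7]
width: 0.007
gripper_force: 0.0
```

Request:
{"fn": "jog_arm", "kwargs": {"plan": [{"offset":[-0.25,0.25,0],"twist":[0,0,0],"fingers":-1},{"offset":[-0.5,0.5,0],"twist":[0,0,0],"fingers":-1},{"offset":[-0.75,0.75,0],"twist":[0,0,0],"fingers":-1},{"offset":[-1,1,0],"twist":[0,0,0],"fingers":-1},{"offset":[-1,1,0],"twist":[0,0,0],"fingers":-1},{"offset":[-1,1,0],"twist":[0,0,0],"fingers":-1}]}}

```text
clock: 2.55
position: [0.4185, 0.2509, 0.3414]
ee_rot: [-2.303, -2.136, 0.0]
force: [-0.5, 0.5, -0.3]
width: 0.009
gripper_force: 0.0
```

```bash
cat >> h.py <<'E'
V=[.4285,.2258,1.494]
def pose():
    s=observe();T=R.from_rotvec(s['ee_rot']);p=s['position']
    c=R.from_euler('z',-V[2]).apply(p-[V[0],V[1],0]); print('t',s['clock'],'clamp-frame tcp',c.round(4),'tip z',round(c[2]-.017,4),'F',np.round(s['force'],1))
    return s,T
E
python3 - <<'E'
from h import *
import cv2
pose()
cv2.imwrite('pics/w1.png',get_image('wrist')[:,:,::-1])
E
```

```text
t 2.55 clamp-frame tcp [0.0242 0.0119 0.3414] tip z 0.3244 F [-0.5  0.5 -0.3]
```

View pics/w1.png

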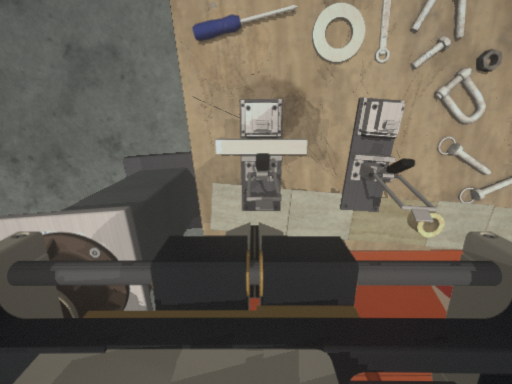

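Run:
```python
from h import *
W=calibration('wrist')
print(proj(c2w(np.array([[-85,38,8],[-85,-38,8],[125,38,8],[125,-38,8],[-7,0,180],[40,80,33],[40,-80,33]])/1e3,V),W).round(0).tolist())
im=get_image('wrist');print([(d['conf'],np.array(d['at'])*[384,512]) for d in landmark_of('clamp_crossbar','wrist')[:2]])
```

```text
[[241.0, 211.0], [280.0, 211.0], [240.0, 99.0], [283.0, 99.0], [264.0, 202.0], [216.0, 149.0], [307.0, 150.0]]
[(0.88, array([197.2992, 265.6256]))]
```

Request:
{"fn": "jog_arm", "kwargs": {"plan": [{"offset":[-0.25,0.08,0],"twist":[0,0,0],"fingers":-1},{"offset":[-0.46,0.08,0],"twist":[0,0,0],"fingers":-1},{"offset":[-0.46,0.08,0.25],"twist":[0,0,0],"fingers":-1},{"offset":[-0.46,0.08,0.5],"twist":[0,0,0],"fingers":-1},{"offset":[-0.46,0.08,0.75],"twist":[0,0,0],"fingers":-1},{"offset":[-0.46,0.08,1],"twist":[0,0,0],"fingers":-1},{"offset":[-0.46,0.08,1],"twist":[0,0,0],"fingers":-1}]}}

```text
clock: 3.58
position: [0.4234, 0.1807, 0.1896]
ee_rot: [-2.302, -2.136, 0.008]
force: [0.7, 0.3, 1.1]
width: 0.008
gripper_force: 0.0
```

Run:
```python
from h import *
import cv2
pose()
a=get_image('scene')[80:290,130:330];b=get_image('side')[80:290,200:400]
cv2.imwrite('pics/c2.png',cv2.resize(np.hstack([a,b])[:,:,::-1],None,fx=2,fy=2,interpolation=cv2.INTER_CUBIC))
```

```text
t 3.575 clamp-frame tcp [-0.0454  0.0016  0.1896] tip z 0.1726 F [0.7 0.3 1.1]
```

View pics/c2.png

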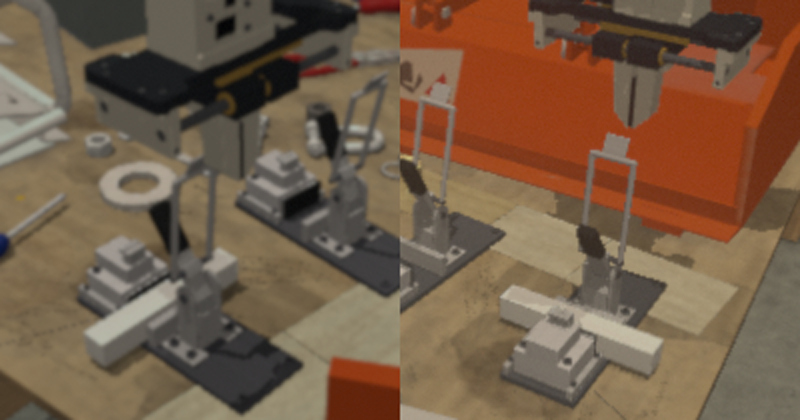

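Request:
{"fn": "jog_arm", "kwargs": {"plan": [{"offset":[0.1,0.01,0],"twist":[0,0,0],"fingers":-1},{"offset":[0.15,0.01,0],"twist":[0,0,0],"fingers":-1},{"offset":[0.2,0.01,0],"twist":[0,0,0],"fingers":-1},{"offset":[0.25,0.01,0],"twist":[0,0,0],"fingers":-1},{"offset":[0.3,0.01,0],"twist":[0,0,0],"fingers":-1},{"offset":[0.35,0.01,0],"twist":[0,0,0],"fingers":-1},{"offset":[0.4,0.01,0],"twist":[0,0,0],"fingers":-1},{"offset":[0.45,0.01,0],"twist":[0,0,0],"fingers":-1},{"offset":[0.45,0.01,0],"twist":[0,0,0],"fingers":-1},{"offset":[0.45,0.01,-0.15],"twist":[0,0,0],"fingers":-1},{"offset":[0.45,0.01,-0.3],"twist":[0,0,0],"fingers":-1},{"offset":[0.45,0.01,-0.3],"twist":[0,0,0],"fingers":-1}]}}

```text
clock: 5.18
position: [0.4329, 0.248, 0.2376]
ee_rot: [2.305, 2.134, 0.004]
force: [-0.5, -0.8, -0.4]
width: 0.003
gripper_force: 0.0
```

Run:
```python
from h import *
import cv2
pose()
a=get_image('scene')[80:290,130:330];
ks=[]
for c in('scene','side'):
    k=calibration(c)
    if c=='side':b=get_image('side')[80:290,200:400]
    r=landmark_of('clamp_crossbar',c);ks.append((k,np.array(r[0]['at'][::-1])*[512,384]));print(r[0]['conf'],ks[-1][1], proj(c2w([.1,0,.055],V),k))
x=least_squares(lambda p:np.r_[proj(p,ks[0][0])[0]-ks[0][1],proj(p,ks[1][0])[0]-ks[1][1]],[.4,.3,.1])
print(R.from_euler('z',-V[2]).apply(x.x-[V[0],V[1],0]),x.cost)
cv2.imwrite('pics/c3.png',cv2.resize(np.hstack([a,b])[:,:,::-1],None,fx=2,fy=2,interpolation=cv2.INTER_CUBIC))
```

```text
t 5.175 clamp-frame tcp [ 0.0225 -0.0027  0.2376] tip z 0.2206 F [-0.5 -0.8 -0.4]
0.59 [184.8832 183.7824] [[190.55947472 202.79257308]]
0.72 [275.6096 243.9168] [[274.67666765 244.45790407]]
[0.11814098 0.0038571  0.07955689] 35.124788780450196
```

View pics/c3.png

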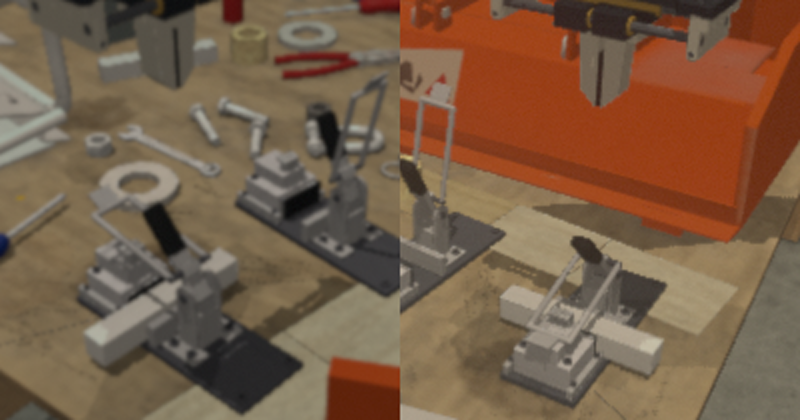

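Request:
{"fn": "jog_arm", "kwargs": {"plan": [{"offset":[0.18,-0.02,0],"twist":[0,0,0],"fingers":-1},{"offset":[0.36,-0.02,0],"twist":[0,0,0],"fingers":-1},{"offset":[0.36,-0.02,0.2],"twist":[0,0,0],"fingers":-1},{"offset":[0.36,-0.02,0.4],"twist":[0,0,0],"fingers":-1},{"offset":[0.36,-0.02,0.6],"twist":[0,0,0],"fingers":-1},{"offset":[0.36,-0.02,0.77],"twist":[0,0,0],"fingers":-1},{"offset":[0.36,-0.02,0.77],"twist":[0,0,0],"fingers":-1}]}}

```text
clock: 6.25
position: [0.4317, 0.302, 0.1189]
ee_rot: [-2.304, -2.135, 0.007]
force: [0.0, -0.4, 1.2]
width: 0.007
gripper_force: 0.0
```

Run:
```python
from h import *
s,T=pose()
c=R.from_euler('z',-V[2]).apply(s['position']-[V[0],V[1],0])
for a in [1.57,1.4,1.2,1.0,.8,.65,.5,.4,.3,.2,.1,0]:
    r=60; x=-r*np.cos(a)+6*np.sin(a)+9.5*np.sin(a); z=62+r*np.sin(a)+6*np.cos(a)
    w=c2w([x/1e3,0,z/1e3+.017],V)[0]
    print(a,round(x),round(z),(T.inv().apply(w-s['position'])/.15).round(3))
```

```text
t 6.25 clamp-frame tcp [0.0762 0.0026 0.1189] tip z 0.1019 F [ 0.  -0.4  1.2]
1.57 15 122 [-0.405  0.017 -0.133]
1.4 5 122 [-0.475  0.017 -0.134]
1.2 -7 120 [-0.557  0.017 -0.12 ]
1.0 -19 116 [-0.638  0.017 -0.09 ]
0.8 -31 109 [-0.713  0.017 -0.047]
0.65 -38 103 [-0.764  0.017 -0.006]
0.5 -45 96 [-0.809  0.017  0.041]
0.4 -49 91 [-0.836  0.017  0.076]
0.3 -53 85 [-0.859  0.017  0.112]
0.2 -56 80 [-0.879  0.017  0.15 ]
0.1 -58 74 [-0.895  0.017  0.189]
0 -60 68 [-0.907  0.018  0.229]
```

Request:
{"fn": "jog_arm", "kwargs": {"plan": [{"offset":[-0.08,0.02,-0.05],"twist":[0,0,0],"fingers":-1},{"offset":[-0.16,0.02,-0.1],"twist":[0,0,0],"fingers":-1},{"offset":[-0.24,0.02,-0.13],"twist":[0,0,0],"fingers":-1},{"offset":[-0.32,0.02,-0.13],"twist":[0,0,0],"fingers":-1},{"offset":[-0.4,0.02,-0.13],"twist":[0,0,0],"fingers":-1},{"offset":[-0.475,0.02,-0.13],"twist":[0,0,0],"fingers":-1},{"offset":[-0.557,0.02,-0.12],"twist":[0,0,0],"fingers":-1},{"offset":[-0.6,0.02,-0.105],"twist":[0,0,0],"fingers":-1},{"offset":[-0.638,0.02,-0.09],"twist":[0,0,0],"fingers":-1},{"offset":[-0.638,0.02,-0.09],"twist":[0,0,0],"fingers":-1}]}}

```text
clock: 7.5
position: [0.4288, 0.206, 0.1342]
ee_rot: [-2.305, -2.134, 0.001]
force: [-0.5, 0.3, 0.3]
width: 0.005
gripper_force: 0.0
```

Run:
```python
from h import *
import cv2
pose()
a=get_image('scene')[80:290,130:330];b=get_image('side')[80:290,200:400]
cv2.imwrite('pics/c4.png',cv2.resize(np.hstack([a,b])[:,:,::-1],None,fx=2,fy=2,interpolation=cv2.INTER_CUBIC))
```

```text
t 7.5 clamp-frame tcp [-0.0197 -0.0018  0.1342] tip z 0.1172 F [-0.5  0.3  0.3]
```

View pics/c4.png

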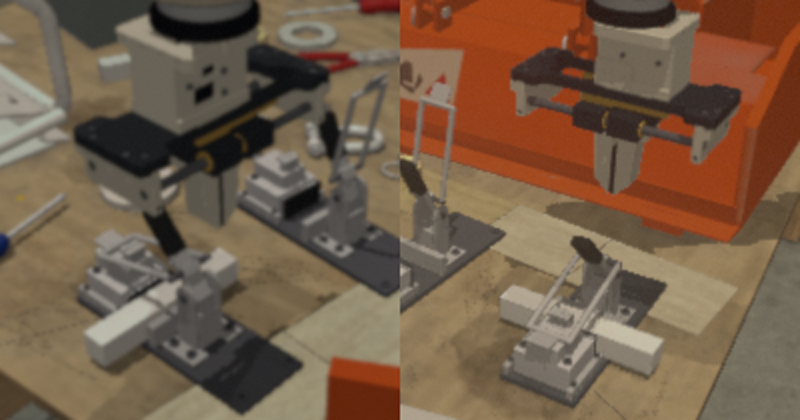

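Run:
```python
from h import *
S,D=calibration('scene'),calibration('side')
def tri(a,b):
    r=least_squares(lambda p:np.r_[proj(p,S)[0]-a,proj(p,D)[0]-b],[.4,.3,.1]);print(R.from_euler('z',-V[2]).apply(r.x-[V[0],V[1],0]).round(4),r.cost)
f=lambda u,v:np.array([130+u/2,80+v/2]); g=lambda u,v:np.array([200+(u-400)/2,80+v/2])
tri(f(212,225),g(613,193)); tri(f(150,212),g(582,240))
print(proj(c2w([-.02,-.002,.117],V),S),proj(c2w([-.02,-.002,.117],V),D))
```

```text
[-0.0178 -0.0021  0.1338] 0.0008284798354194494
[0.0494 0.0029 0.1188] 1.15920661386205
[[237.25175419 201.76992854]] [[306.40173083 183.80831005]]
```

Request:
{"fn": "jog_arm", "kwargs": {"plan": [{"offset":[0,-0.01,-0.2],"twist":[0,0,0],"fingers":-1},{"offset":[0.2,-0.01,-0.2],"twist":[0,0,0],"fingers":-1},{"offset":[0.4,-0.01,-0.2],"twist":[0,0,0],"fingers":-1},{"offset":[0.64,-0.01,-0.2],"twist":[0,0,0],"fingers":-1},{"offset":[0.64,-0.01,-0.05],"twist":[0,0,0],"fingers":-1},{"offset":[0.64,-0.01,0.16],"twist":[0,0,0],"fingers":-1},{"offset":[0.64,-0.01,0.16],"twist":[0,0,0],"fingers":-1},{"offset":[0.55,-0.01,0.16],"twist":[0,0,0],"fingers":-1},{"offset":[0.45,-0.01,0.14],"twist":[0,0,0],"fingers":-1},{"offset":[0.38,-0.01,0.12],"twist":[0,0,0],"fingers":-1},{"offset":[0.31,-0.01,0.1],"twist":[0,0,0],"fingers":-1},{"offset":[0.24,-0.01,0.08],"twist":[0,0,0],"fingers":-1},{"offset":[0.16,-0.01,0.08],"twist":[0,0,0],"fingers":-1},{"offset":[0.1,-0.01,0.09],"twist":[0,0,0],"fingers":-1},{"offset":[0.1,-0.01,0.09],"twist":[0,0,0],"fingers":-1}]}}

```text
clock: 9.48
position: [0.4283, 0.2203, 0.1207]
ee_rot: [2.306, 2.133, -0.002]
force: [-0.3, -0.0, 0.1]
width: 0.004
gripper_force: 0.0
```

Run:
```python
from h import *
import cv2
pose()
a=get_image('scene')[80:290,130:330];b=get_image('side')[80:290,200:400]
cv2.imwrite('pics/c5.png',cv2.resize(np.hstack([a,b])[:,:,::-1],None,fx=2,fy=2,interpolation=cv2.INTER_CUBIC))
```

```text
t 9.475 clamp-frame tcp [-0.0055 -0.0002  0.1207] tip z 0.1037 F [-0.3 -0.   0.1]
```

View pics/c5.png

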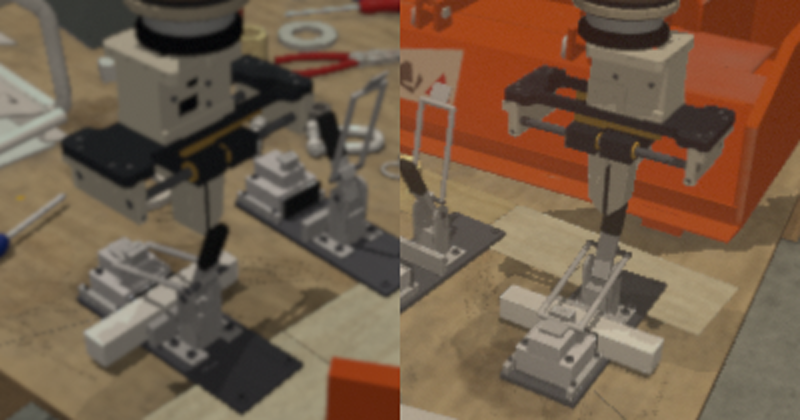

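Request:
{"fn": "jog_arm", "kwargs": {"plan": [{"offset":[-0.09,0,0.03],"twist":[0,0,0],"fingers":-1},{"offset":[-0.17,0,0.08],"twist":[0,0,0],"fingers":-1},{"offset":[-0.217,0,0.118],"twist":[0,0,0],"fingers":-1},{"offset":[-0.24,0,0.14],"twist":[0,0,0],"fingers":-1},{"offset":[-0.263,0,0.165],"twist":[0,0,0],"fingers":-1},{"offset":[-0.263,0,0.165],"twist":[0,0,0],"fingers":-1}]}}

```text
clock: 10.32
position: [0.4254, 0.1817, 0.0959]
ee_rot: [-2.305, -2.134, 0.001]
force: [-0.5, 0.2, 0.9]
width: 0.006
gripper_force: 0.0
```

Run:
```python
from h import *
import cv2
pose()
a=get_image('scene')[80:290,130:330];b=get_image('side')[80:290,200:400]
cv2.imwrite('pics/c6.png',cv2.resize(np.hstack([a,b])[:,:,::-1],None,fx=2,fy=2,interpolation=cv2.INTER_CUBIC))
```

```text
t 10.325 clamp-frame tcp [-0.0442 -0.0003  0.0959] tip z 0.0789 F [-0.5  0.2  0.9]
```

View pics/c6.png

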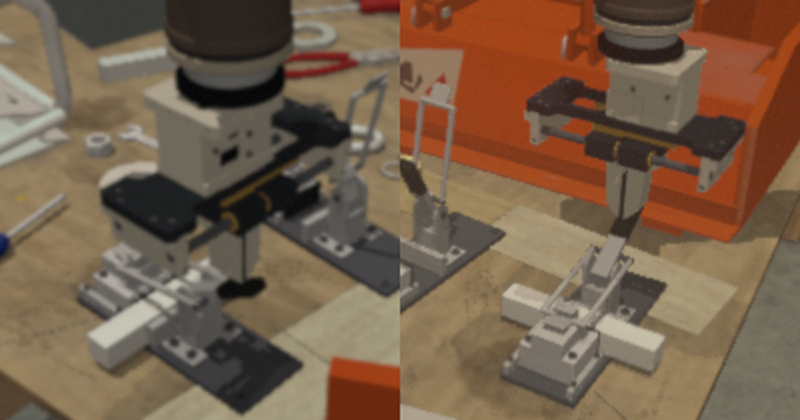

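Request:
{"fn": "jog_arm", "kwargs": {"plan": [{"offset":[-0.03,0,0.035],"twist":[0,0,0],"fingers":-1},{"offset":[-0.055,0,0.07],"twist":[0,0,0],"fingers":-1},{"offset":[-0.075,0,0.105],"twist":[0,0,0],"fingers":-1},{"offset":[-0.09,0,0.14],"twist":[0,0,0],"fingers":-1},{"offset":[-0.1,0,0.165],"twist":[0,0,0],"fingers":-1},{"offset":[-0.1,0,0.185],"twist":[0,0,0],"fingers":-1},{"offset":[-0.1,0,0.185],"twist":[0,0,0],"fingers":-1}]}}

```text
clock: 11.3
position: [0.4243, 0.1671, 0.0683]
ee_rot: [-2.305, -2.135, 0.0]
force: [0.1, 0.3, 0.1]
width: 0.003
gripper_force: 0.0
```

Run:
```python
from h import *
import cv2
pose()
a=get_image('scene')[80:290,130:330];b=get_image('side')[80:290,200:400]
cv2.imwrite('pics/c7.png',cv2.resize(np.hstack([a,b])[:,:,::-1],None,fx=2,fy=2,interpolation=cv2.INTER_CUBIC))
```

```text
t 11.3 clamp-frame tcp [-0.0588 -0.0004  0.0683] tip z 0.0513 F [0.1 0.3 0.1]
```

View pics/c7.png

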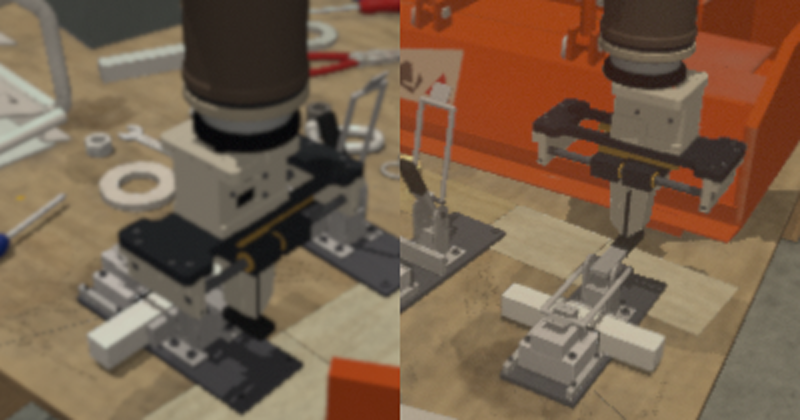

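Request:
{"fn": "jog_arm", "kwargs": {"plan": [{"offset":[0,0,0.015],"twist":[0,0,0],"fingers":-1},{"offset":[0,0,0.03],"twist":[0,0,0],"fingers":-1},{"offset":[0,0,0.03],"twist":[0,0,0],"fingers":-1}]}}

```text
clock: 11.78
position: [0.4243, 0.1671, 0.0638]
ee_rot: [-2.305, -2.135, 0.0]
force: [-0.5, -0.1, -0.1]
width: 0.001
gripper_force: 0.0
```

Request:
{"fn": "jog_arm", "kwargs": {"plan": [{"offset":[0,0,0.015],"twist":[0,0,0],"fingers":-1},{"offset":[0,0,0.03],"twist":[0,0,0],"fingers":-1},{"offset":[0,0,0.03],"twist":[0,0,0],"fingers":-1}]}}

```text
clock: 12.15
position: [0.4248, 0.1672, 0.0619]
ee_rot: [-2.305, -2.133, -0.003]
force: [-12.1, -5.4, 53.1]
width: 0.002
gripper_force: 26.4
```

Request:
{"fn": "jog_arm", "kwargs": {"plan": [{"offset":[0,0,-0.1],"twist":[0,0,0],"fingers":-1},{"offset":[0,0,-0.4],"twist":[0,0,0],"fingers":-1},{"offset":[0,0,-0.7],"twist":[0,0,0],"fingers":-1},{"offset":[0,0,-1],"twist":[0,0,0],"fingers":-1},{"offset":[0.3,-0.3,-1],"twist":[0,0,0],"fingers":-1},{"offset":[0.6,-0.6,-1],"twist":[0,0,0],"fingers":-1},{"offset":[0.6,-1,-1],"twist":[0,0,0],"fingers":-1},{"offset":[0.6,-1,-1],"twist":[0,0,0],"fingers":-1}]}}

```text
clock: 13.15
position: [0.2777, 0.2688, 0.2091]
ee_rot: [-2.297, -2.141, 0.003]
force: [1.0, 0.3, -0.4]
width: 0.004
gripper_force: 0.0
```

Run:
```python
from h import *
import cv2
pose()
a=get_image('scene')[80:290,130:330];b=get_image('side')[80:290,200:400]
cv2.imwrite('pics/c8.png',cv2.resize(np.hstack([a,b])[:,:,::-1],None,fx=2,fy=2,interpolation=cv2.INTER_CUBIC))
```

```text
t 13.15 clamp-frame tcp [0.0313 0.1536 0.2091] tip z 0.1921 F [ 1.   0.3 -0.4]
```

View pics/c8.png

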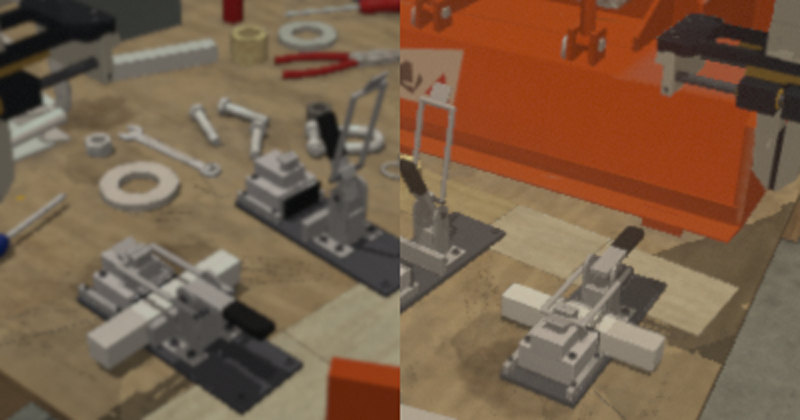

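Run:
```python
from h import *
import cv2
A=cv2.imread('pics/c2.png');B=cv2.imread('pics/c8.png')
for n,(x0,y0,x1,y1),c,q in [('side jaw',(515,335,575,385),'side',[.118,.0,.03]),('scene jaw',(88,262,120,300),'scene',[.1,.02,.03]),('side bed',(580,360,605,400),'side',0)]:
    r=cv2.matchTemplate(B[y0-30:y1+30,x0-30:x1+30],A[y0:y1,x0:x1],cv2.TM_CCOEFF_NORMED);_,m,_,l=cv2.minMaxLoc(r)
    e=''
    if q: k=calibration(c);e=2*(proj(c2w(np.array(q)-[.009,0,0],V),k)-proj(c2w(q,V),k))
    print(n,m,np.array(l)-30,'expected for 9mm',e)
k=[]
for c in('scene','side'):
    get_image(c);r=landmark_of('clamp_crossbar',c);print(c,[(round(d['conf'],2),np.array(d['at'][::-1])*[512,384]) for d in r[:3]],'hooked pred',proj(c2w([.078,0,.057],V),calibration(c)),'on top',proj(c2w([.078,0,.069],V),calibration(c)))
```

```text
side jaw 0.9142682552337646 [ 5 -5] expected for 9mm [[ 5.11613125 -5.70721816]]
scene jaw 0.9595214128494263 [6 4] expected for 9mm [[6.40666571 4.28389168]]
side bed 0.9761688709259033 [0 0] expected for 9mm 
scene [(0.75, array([197.5808, 206.5152]))] hooked pred [[198.50446642 206.95193025]] on top [[197.97728637 201.51384532]]
side [(0.66, array([282.88  , 239.3088]))] hooked pred [[280.79494701 236.98701144]] on top [[281.10071848 231.58244793]]
```

The jaw has moved about 9 mm in both views, the crossbar sits at the hooked height, and the lever lies flat, so I'm handing in.

```bash
python3 -c "
from cell import *
print(sign_off())"
```

```text
the job is handed in; nothing more can be done
None
```

The job is handed in at about 13 s: on the clamp with the bar, the loop is hooked on the keeper, the lever lies flat past its toggle point and the jaw is drawn up about 9 mm; the empty clamp was not touched, and the only high force was a brief 53 N at the fingertips on the last press of the lever.

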